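Show the spice jar's base to the inspection camera

ROBOT

A 6-joint arm with a two-finger parallel gripper is mounted at the origin on a cart in front of the work surface, level with it; the furniture and walls round the work are solid. World frame = base frame: x ahead of the robot, y to its left, z up, the work surface at z = 0. Lengths are in m, angles in rad, forces in N, time in s.
With the tool pointing down it reaches from about 0.275 to 0.725 m from the base axis. Payload 5.6 kg.
Tool frame: the origin (TCP) lies at the very end of the fingers, on their centre line; the grasp point (between the pads) lies robot.tcp_to_grasp behind it (robot.tcp_to_grasp is the distance from the TCP to the grasp point, in m); z points along the fingers, y is the line along which they close (so a half turn about z gives the same grasp; the last joint's range is limited). The gripper opens to 85 mm and grips with 20 to 120 N. Pads are 22 mm wide; open, the fingers measure 114 mm over their backs; the gripper's body (76 mm by 85 mm) begins 54 mm behind the grasp point. The pads swing forward as they close: fully open they stand 13 mm farther back than shut.
Start: joints at [-1.004, 0.255, 0.108, 0, -1.424, -0.285], TCP at [0.153, -0.528, 0.231] pointing down, gripper open.
Joint ranges: [-2.95, 2.95], [-1.21, 1.97], [-1.09, 1.5], [-2.87, 1.71], [-2.94, -0.07], [-3.05, 3.05]. Speed limits (rad/s): [2.57, 2.57, 3.14, 3.14, 3.14, 3.14].

INTERFACE

Orientations are given as [roll, pitch, yaw] about the fixed x, y, z axes, in that order (R = Rz(yaw) Ry(pitch) Rx(roll)).
In Python, from station import robot gives the robot as it stands.
- The arm moves only by the tool apply_moves, never from a script. Its argument "plan" is one flat list of numbers, 5 for each row, row after row: the shift along the tool's x, y, z in a scale on which 1.0 is 25 cm, then the turn about the tool's z in parts of the range, where 1.0 means 90 degrees, then the closure, from -1 (fully open) to 1 (shut). In form: [tx, ty, tz, roll, hand, tx, ty, tz, roll, hand, ...]. A call has exactly 5 rows; each row is the pose to reach, as a shift and turn from the pose commanded when the call began, along the tool's axes at that moment; what a row does not reach only later rows make up. A row lasts 1/10 s, in which the tool goes at most 50 mm and 8.59 degrees, less where a joint would pass 70% of its speed; a pose out of reach is approached as far as the arm can. A call with a gripper value outside its range is refused whole. The fingers move at their own pace and stop on an object; "squeeze" is the grip in N (left out, the last holds). Time passes only in rows, so rows that repeat a pose let the fingers close, or fill a call up. It gives the time, the measured TCP pose, the force, the opening and the grip force at its end, in the units of the state.
- robot.get_state(): the state, without advancing time (a new reading comes with each control period).
- robot.get_image(name): name is "scene" or "top" or "wrist"; returns (picture, depth): 420x560x3 uint8, red, green, blue; 420x560 float32, m along the optical axis (not along the pixel's ray), 0 where there is no reading.
- robot.camera_params(name): a dict with "intrinsics" (3x3 intrinsics, pixels), "extrinsics" (4x4, takes a point from camera to world coordinates). Camera axes: x right, y down, z forward; pixel columns grow to the right and rows downward; lengths in m; the calibration is good to about 2 mm. A picture is of the moment at which its call begins: read the wrist's pose just before it. camera_params takes no time and is no camera call; for the wrist camera it gives the pose at the moment of the call.
- robot.hand_in(): hands the job in; it is judged then, once.
The state is a dict: "time_s": time; "joints": joint angles; "dq": joint speeds; "effort": joint torques, N m; "ee_pos": TCP position; "tool_rot": TCP orientation; "contact_force": force on the tool from outside, world axes, zero at the start; "wrist_torque": the same for the moment, N m; "width": finger opening in m; "grip_force": force on a finger pad.
Only numpy, scipy, OpenCV 4.12 (cv2) and the standard library are available. Lean on these libraries where they do the work, as an engineer would, in place of code of your own. Each camera call takes 0.05 s, during which the arm holds its last target. There are 200 camera calls.

TASK

Take the slim spice jar out of the wooden jar tray and show its base to the small inspection camera on the worktop, so that the date on it can be read: hold the jar in the air with its base squarely facing the lens, centred in front of it and about 8 cm away. Leave the other two jars standing in their compartments and the camera as it is set. Finish while still holding the jar there without moving; do not put it down or let go.

Things in the scene. Friction and masses are not known exactly. Their poses are not given: they have to be found in the camera images.
- spice_jar: the spice jar to show: the slimmest jar in the tray, an upright cylinder 44 mm across (body 42, dark screw cap 43 mm across on the top 21 mm, fixed) and 96 mm high, about 0.1 kg; it stands upright in one of the three compartments. Origin at the centre of its base (underside), z along its axis towards the cap; its yaw has no meaning
- jar_base (a point): centre of the spice jar's base (same point as its origin)
- jar_cap (a point): centre of the top of the spice jar's cap, 96 mm above the base
- olive_jar: a wider bystander jar, 62 mm across and 86 mm high, lid on; origin at the centre of its base; stands in another compartment of the tray, not to be knocked over or shifted
- honey_jar: a wider bystander jar, 62 mm across and 99 mm high, lid on; origin at the centre of its base; stands in another compartment of the tray, not to be knocked over or shifted
- tray: fixed open wooden tray with three compartments in a row along its y axis, 122 x 264 mm (x, y) and 35 mm high, walls and floor 6 mm thick, so the jars stand 6 mm above the worktop; compartment centres are at about y = -0.086, 0 and +0.086 m in its frame, one jar in each (within 12 mm of the centre). Origin at the centre of its underside, z up
- camera_stand: fixed stand of the inspection camera: round foot 100 mm across with a post and a U-shaped yoke, 115 mm high in all; origin at the centre of the foot's underside, z up; at the stand's own -x side is the direction towards which the head leans and looks. (Mind also the fixed stand heaped with cheese at the left of the worktop: solid from x = 0.43 and y = 0.40 outwards, up to 0.52 m high)
- lens (a point): centre of the lens front of the inspection camera, about 0.13 m above the worktop. The head, a black cylinder 52 mm across and 56 mm long with a white ring light round the lens, hangs in the yoke on a stiff friction hinge and looks obliquely up, 48 to 70 degrees above level, roughly towards the robot. z of this frame is the viewing direction (out of the lens); y is level
There are look-alikes about, which are no part of the job. What is shaped like the spice_jar but orange or turquoise is not meant.

How it is judged:
By the outcome, as a careful person would: the job done as asked, in the order asked, and still so for the second after the job is handed in, while the arm keeps its last pose, push and grip.
It also fails if it takes over 35 s, if anything falls off the work surface, if the arm or the gripper's body presses on something with over 40 N, if the wrist force passes 120 N, or if a joint passes its speed limit or range.

## Working session

There is one attempt and no reset: what is moved stays moved. The work goes in short steps, Python scripts to look and compute and a tool call to move; the robot and the scene stay as the last step left them, time stands still between calls to the robot, and variables do not carry over. Pictures are saved under pics/ and viewed, at most 10 in all, crops included, and the job is handed in when it is done.

Besides the shell and the picture viewer there is one more tool, called as a command line: name --argument value ..., lists and objects as JSON in quotes. apply_moves: Moves the arm, as the interface text tells. Its arguments: {"type":"object","properties":{"plan":{"type":"array","items":{"type":"number"}},"squeeze":{"type":"number"}},"required":["plan"]}

```bash
mkdir -p pics; ls; python3 - <<'E'
from station import robot
import cv2,numpy as np
s=robot.get_state();print(s, robot.tcp_to_grasp)
ims=[]
for n in("scene","top"):
    p=robot.camera_params(n);im,d=robot.get_image(n)
    np.savez(f"{n}0.npz",im=im,d=d,K=p["intrinsics"],E=p["extrinsics"])
    cv2.imwrite(f"pics/{n}0.png",im[:,:,::-1]);print(n,np.round(p["intrinsics"],1),np.round(p["extrinsics"],3))
E
```

```text
pics
{'time_s': 0.0, 'joints': array([-1.00440896e+00,  2.55754904e-01,  1.06992907e-01, -5.08797733e-04,
       -1.42387091e+00, -2.84582764e-01]), 'dq': array([-0.00011356, -0.0005244 , -0.00038194, -0.00050274, -0.00155017,
       -0.00082136]), 'effort': array([ 1.79264320e-03, -3.86620474e+01,  2.37932914e+01,  5.36518916e+00,
       -6.29034068e-03, -3.39980737e-06]), 'ee_pos': array([ 0.1528715 , -0.52781292,  0.23038181]), 'tool_rot': array([ 3.13968866e+00, -3.26974913e-05, -2.85986297e+00]), 'contact_force': array([-0.03109321, -0.24836355,  0.83584842]), 'wrist_torque': array([ 0.00778192, -0.00679782,  0.01337364]), 'grip_force': 0.0, 'width': 0.08488244082281188} 0.0187
scene [[532.5   0.  269.2]
 [  0.  532.5 218.1]
 [  0.    0.    1. ]] [[-0.766 -0.497  0.409  0.014]
 [-0.643  0.578 -0.502  0.67 ]
 [ 0.013 -0.647 -0.762  1.106]
 [ 0.     0.     0.     1.   ]]
top [[410.    0.  281.4]
 [  0.  410.  203.5]
 [  0.    0.    1. ]] [[ 0.072 -0.969  0.236  0.362]
 [-0.997 -0.07   0.017  0.014]
 [ 0.    -0.237 -0.972  0.922]
 [ 0.     0.     0.     1.   ]]
```

View pics/scene0.png

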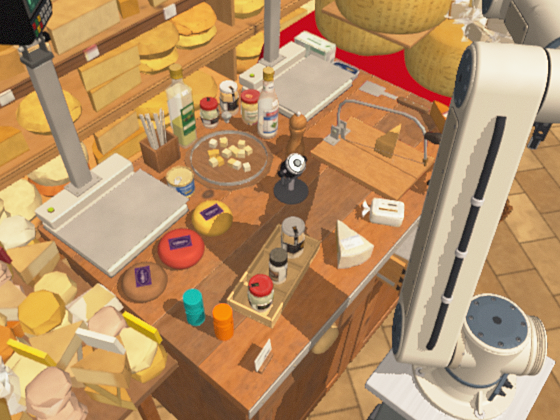

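View pics/top0.png

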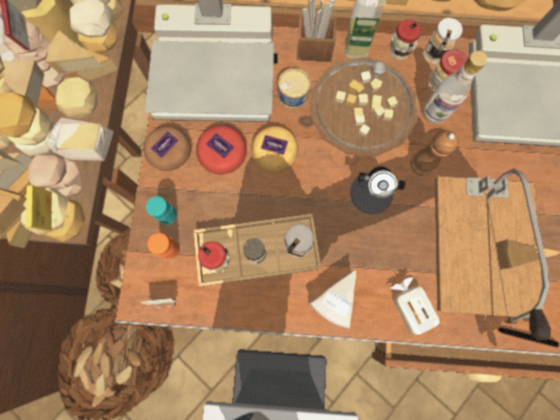

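The slim dark-capped jar is the middle one (top ≈(255,250), scene ≈(278,262)). The red-lid and grey-lid jars are either side of it. The inspection camera is at top ≈(380,185), scene ≈(293,165).

```bash
cat > h.py <<'E'
import numpy as np,cv2
def load(n):
    z=np.load(n+".npz");return z["im"],z["d"],z["K"],z["E"]
def cloud(n):
    im,d,K,E=load(n);v,u=np.mgrid[:d.shape[0],:d.shape[1]]
    P=np.stack([(u-K[0,2])/K[0,0]*d,(v-K[1,2])/K[1,1]*d,d],-1)@E[:3,:3].T+E[:3,3]
    P[d==0]=np.nan
    return im,P
E
python3 - <<'E'
from h import *
np.set_printoptions(precision=3,suppress=True)
for n,(u0,v0,u1,v1) in dict(scene0=(215,120,335,330),top0=(185,150,425,290)).items():
    im,P=cloud(n)
    c=cv2.resize(im[v0:v1,u0:u1],None,fx=3 if n[0]=='t' else 2.8,fy=3 if n[0]=='t' else 2.8,interpolation=cv2.INTER_CUBIC)
    cv2.imwrite(f"pics/{n}c.png",c[:,:,::-1])
im,P=cloud("top0")
for u,v in[(255,250),(212,255),(298,240),(255,235),(230,265),(372,205),(380,185),(383,178),(400,183),(360,180),(440,140),(420,163),(300,305)]:print(u,v,P[v,u])
print(P[215:290:6,255])
im,P=cloud("scene0")
for u,v in[(278,256),(293,165),(293,157),(290,192),(297,117)]:print(u,v,P[v,u])
E
```

```text
255 250 [0.462 0.074 0.102]
212 255 [0.447 0.16  0.094]
298 240 [ 0.488 -0.011  0.107]
255 235 [0.507 0.084 0.009]
230 265 [0.437 0.133 0.007]
372 205 [ 0.595 -0.177  0.011]
380 185 [ 0.608 -0.168  0.129]
383 178 [ 0.622 -0.173  0.132]
400 183 [ 0.62  -0.213  0.112]
360 180 [ 0.623 -0.131  0.105]
440 140 [ 0.702 -0.28   0.154]
420 163 [ 0.691 -0.276  0.047]
300 305 [ 0.362 -0.027  0.001]
[[ 0.555  0.088 -0.001]
 [ 0.541  0.087 -0.   ]
 [ 0.526  0.085  0.005]
 [ 0.512  0.084  0.004]
 [ 0.484  0.076  0.106]
 [ 0.472  0.075  0.104]
 [ 0.46   0.074  0.102]
 [ 0.448  0.073  0.102]
 [ 0.444  0.078  0.017]
 [ 0.432  0.077  0.007]
 [ 0.417  0.074  0.035]
 [ 0.406  0.075  0.001]
 [ 0.393  0.074  0.003]]
278 256 [0.464 0.081 0.098]
293 165 [ 0.611 -0.16   0.124]
293 157 [ 0.623 -0.173  0.136]
290 192 [ 0.62  -0.166  0.008]
297 117 [ 0.703 -0.291  0.155]
```

View pics/top0c.png

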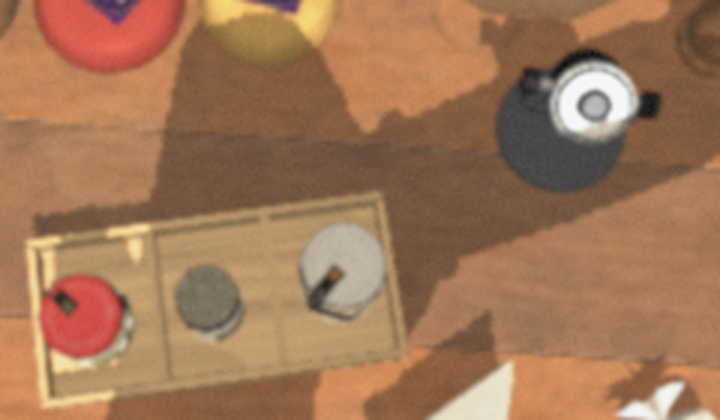

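View pics/scene0c.png

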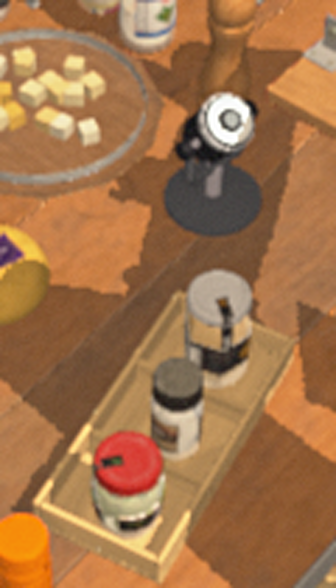

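The lens face shows as a white ring centred at about top (383,185) and scene (297,162). The jar's dark cap is at top (254,250), and the gaps to both neighbours are free. The tool can only yaw, so I plan to tilt the jar in the grip by pushing its lower body against the tray's robot-side wall.

```bash
python3 - <<'E'
from h import *
np.set_printoptions(precision=4,suppress=True)
im,P=cloud("top0")
for nm,c,zt in[("spice",(.466,.077),.102),("red",(.447,.16),.098),("grey",(.488,-.011),.108)]:
    near=(np.hypot(P[...,0]-c[0],P[...,1]-c[1])<.045)&(P[...,2]>.07)
    top=near&(P[...,2]>np.nanmedian(P[near][:,2])-.008)
    p=P[top];(cx,cy),r=cv2.minEnclosingCircle((p[:,:2]*1000).astype(np.float32))
    print(nm,"med",np.median(p,0),"mean",p.mean(0),"circ",cx,cy,r,len(p))
# tray rim: points z 0.03-0.04
for n in("top0","scene0"):
    im,P=cloud(n)
    m=(P[...,2]>.028)&(P[...,2]<.045)&(np.abs(P[...,0]-.47)<.09)&(np.abs(P[...,1]-.075)<.16)
    p=P[m];rect=cv2.minAreaRect((p[:,:2]*1000).astype(np.float32));print(n,"tray",rect,len(p))
# ring
A=[]
for n in("top0","scene0"):
    im,P=cloud(n);hsv=cv2.cvtColor(im,cv2.COLOR_RGB2HSV)
    reg=(np.hypot(P[...,0]-.615,P[...,1]+.168)<.04)&(P[...,2]>.09)
    m=reg&(hsv[...,2]>185)&(hsv[...,1]<50)
    cnt=max(cv2.findContours(m.astype(np.uint8),0,2)[0],key=cv2.contourArea)
    e=cv2.fitEllipse(cnt);print(n,"ellipse",e,m.sum())
    mm=cv2.erode(m.astype(np.uint8),np.ones((2,2)))>0
    p=P[mm];c=p.mean(0);u,s,v=np.linalg.svd(p-c);nn=v[2]*np.sign(v[2][2])
    print(" centre",c,"normal",nn,"s",s/np.sqrt(len(p)),"elev",np.degrees(np.arcsin(nn[2])),"az",np.degrees(np.arctan2(nn[1],nn[0])),len(p))
    _,_,K,E=load(n);ray=E[:3,:3]@np.array([(e[0][0]-K[0,2])/K[0,0],(e[0][1]-K[1,2])/K[1,1],1]);ray/=np.linalg.norm(ray)
    A.append((E[:3,3],ray))
M=sum(np.eye(3)-np.outer(r,r) for _,r in A);b=sum((np.eye(3)-np.outer(r,r))@o for o,r in A)
x=np.linalg.solve(M,b);print("tri",x,[np.linalg.norm(np.cross(x-o,r)) for o,r in A])
# foot
im,P=cloud("top0");m=(np.hypot(P[...,0]-.6,P[...,1]+.17)<.07)&(P[...,2]>.004)&(P[...,2]<.016)
(cx,cy),r=cv2.minEnclosingCircle((P[m][:,:2]*1000).astype(np.float32));print("foot",cx,cy,r)
E
```

```text
spice med [0.4646 0.0771 0.1021] mean [0.4648 0.0772 0.1019] circ 465.3069152832031 77.73485565185547 21.84220314025879 370
red med [0.4469 0.1614 0.0929] mean [0.447  0.1614 0.0928] circ 447.6331481933594 162.12379455566406 28.5218563079834 623
grey med [ 0.4921 -0.0129  0.1052] mean [ 0.4922 -0.0128  0.1052] circ 492.2181396484375 -12.677698135375977 28.424591064453125 613
top0 tray ((473.7452697753906, 76.25418853759766), (122.55957794189453, 264.0320129394531), 12.211376190185547) 1361
scene0 tray ((447.13720703125, 66.60199737548828), (178.6313934326172, 279.00897216796875), 11.34261417388916) 1014
top0 ellipse ((382.9503479003906, 183.42236328125), (20.353961944580078, 26.577037811279297), 64.74979400634766) 362
 centre [ 0.612  -0.1756  0.1263] normal [-0.5458  0.0637  0.8355] s [0.0145 0.0116 0.0016] elev 56.665060458755356 az 173.34719461931124 257
scene0 ellipse ((296.108642578125, 162.13531494140625), (14.863518714904785, 17.365821838378906), 145.89161682128906) 188
 centre [ 0.6103 -0.1738  0.1239] normal [-0.5515  0.0743  0.8308] s [0.013  0.0121 0.0023] elev 56.18463054848863 az 172.32588349397878 116
tri [ 0.6133 -0.1754  0.1216] [np.float64(0.00018871778554318262), np.float64(0.00018871778554327447)]
foot 600.198974609375 -169.9765625 69.30852508544922
```

```bash
cat >> h.py <<'E'
from scipy.spatial.transform import Rotation as Ro
def pose(robot):
    s=robot.get_state();return s,np.array(s["ee_pos"]),Ro.from_euler("xyz",s["tool_rot"]).as_matrix()
def to(robot,tgt,yawdeg):
    "tool-frame shift in cm and turn about tool z in deg to reach a TCP target / yaw"
    s,p,R=pose(robot);y=np.degrees(s["tool_rot"][2])
    print("t",s["time_s"],"p",p.round(4),"rpy",np.degrees(s["tool_rot"]).round(2),"shift cm",(R.T@(np.array(tgt)-p)*100).round(2),"turn",round(-((yawdeg-y+180)%360-180),2),"F",s["contact_force"].round(1),"w",round(s["width"],4),"g",round(s["grip_force"],1))
E
python3 - <<'E'
from h import *
from station import robot
s,p,R=pose(robot);C=robot.camera_params("wrist")["extrinsics"];K=robot.camera_params("wrist")["intrinsics"]
np.set_printoptions(precision=3,suppress=True)
print(K,R.T@C[:3,:3],R.T@(C[:3,3]-p))
to(robot,(.45,-.12,.30),-180)
to(robot,(.465,.0775,.20),-167.8)
E
```

```text
[[367.649   0.    282.175]
 [  0.    367.649 215.011]
 [  0.      0.      1.   ]] [[ 0.001 -0.966 -0.26 ]
 [ 1.     0.001  0.   ]
 [-0.    -0.26   0.966]] [ 0.066  0.001 -0.144]
t 0.1 p [ 0.153 -0.528  0.231] rpy [ 179.9    -0.   -163.86] shift cm [-39.88  30.93  -6.9 ] turn 16.14 F [-0.5 -0.3 -0.3] w 0.0853 g 0.0
t 0.1 p [ 0.153 -0.528  0.231] rpy [ 179.9    -0.   -163.86] shift cm [-46.81  49.47   3.13] turn 3.94 F [-0.5 -0.3 -0.3] w 0.0853 g 0.0
```

```bash
python3 - <<'E'
from h import *
from station import robot
to(robot,(.48,-.165,.21),-180)
a=np.array([.153,-.528]);b=np.array([.48,-.165]);d=(b-a)/np.linalg.norm(b-a)
for n in("top0","scene0"):
    P=cloud(n)[1].reshape(-1,3);P=P[(P[:,2]>.1)&(P[:,2]<.6)]
    q=P[:,:2]-a;t=q@d;l=q@np.array([-d[1],d[0]])
    m=(t>-.1)&(t<.6)&(abs(l)<.16);print(n,m.sum())
    for i in np.flatnonzero(m)[::max(1,m.sum()//12)]:print(P[i].round(2),t[i].round(2),l[i].round(2))
E
```

```text
t 0.1 p [ 0.1529 -0.5279  0.2305] rpy [ 179.9    -0.   -163.86] shift cm [-41.51  25.76   2.09] turn 16.14 F [-0.5 -0.3 -0.3] w 0.0853 g 0.0
top0 1857
[ 0.65 -0.17  0.1 ] 0.6 -0.14
[ 0.62 -0.15  0.13] 0.59 -0.1
[ 0.61 -0.17  0.13] 0.57 -0.1
[ 0.61 -0.19  0.13] 0.55 -0.11
[ 0.6  -0.16  0.12] 0.57 -0.08
[ 0.48 -0.02  0.11] 0.6 0.1
[ 0.44 -0.43  0.22] 0.27 -0.15
[ 0.41 -0.43  0.21] 0.24 -0.12
[ 0.38 -0.43  0.19] 0.22 -0.1
[ 0.37 -0.43  0.14] 0.21 -0.1
[ 0.36 -0.42  0.2 ] 0.22 -0.08
[ 0.35 -0.43  0.2 ] 0.2 -0.08
[ 0.33 -0.43  0.19] 0.2 -0.07
scene0 1717
[ 0.35 -0.43  0.56] 0.21 -0.08
[ 0.31 -0.38  0.59] 0.22 -0.01
[ 0.32 -0.38  0.57] 0.22 -0.02
[ 0.31 -0.39  0.55] 0.21 -0.03
[ 0.42 -0.42  0.21] 0.26 -0.13
[ 0.14 -0.46  0.32] 0.04 0.06
[ 0.14 -0.45  0.3 ] 0.05 0.06
[ 0.38 -0.43  0.17] 0.23 -0.1
[ 0.37 -0.43  0.16] 0.22 -0.09
[ 0.62 -0.18  0.13] 0.57 -0.12
[ 0.36 -0.42  0.1 ] 0.21 -0.08
[ 0.59 -0.17  0.11] 0.56 -0.09
[ 0.46 -0.    0.1 ] 0.6 0.12
```

The manual's scale: shifts go in shares of 25 cm and turns go in shares of 90 degrees. Converting my numbers, 24 cm is 0.96, 20 cm is 0.8, 16 degrees is 0.1778.

apply_moves --plan '[-0.12, 0.2, -0.16, 0, -1, -0.24, 0.4, -0.28, 0, -1, -0.36, 0.6, -0.28, 0.0444, -1, -0.48, 0.8, -0.28, 0.1111, -1, -0.56, 0.96, -0.28, 0.1778, -1]'

```text
time_s: 0.6
ee_pos: [0.2105, -0.3033, 0.2995]
tool_rot: [3.142, 0.001, -3.137]
contact_force: [2.5, 0.4, 0.3]
width: 0.085
grip_force: 0.0
```

```bash
python3 - <<'E'
from h import *
from station import robot
to(robot,(.48,-.165,.21),-180)
E
```

```text
t 0.6 p [ 0.2105 -0.3033  0.2995] rpy [ 1.8000e+02  4.0000e-02 -1.7971e+02] shift cm [-27.02  13.7    8.96] turn 0.29 F [2.5 0.4 0.3] w 0.085 g 0.0
```

Converted, -24 cm is -0.96, -20 cm is -0.8.

apply_moves --plan '[-0.2, 0.08, 0, 0, -1, -0.4, 0.2, 0.08, 0, -1, -0.6, 0.32, 0.2, 0, -1, -0.8, 0.4, 0.28, 0, -1, -0.96, 0.4, 0.36, 0, -1]'

```text
time_s: 1.1
ee_pos: [0.4236, -0.2068, 0.2222]
tool_rot: [3.142, 0.001, -3.13]
contact_force: [0.4, -0.4, 1.1]
width: 0.0857
grip_force: 0.0
```

apply_moves --plan '[0, 0, 0, 0, -1, 0, 0, 0, 0, -1, 0, 0, 0, 0, -1, 0, 0, 0, 0, -1, 0, 0, 0, 0, -1]'

```text
time_s: 1.6
ee_pos: [0.4218, -0.2091, 0.2234]
tool_rot: [-3.141, 0.002, -3.133]
contact_force: [0.5, -0.2, 1.0]
width: 0.0853
grip_force: 0.0
```

```bash
python3 - <<'E'
from h import *
from station import robot
to(robot,(.48,-.165,.21),-180)
p=robot.camera_params("wrist");im,d=robot.get_image("wrist")
np.savez("wrist1.npz",im=im,d=d,K=p["intrinsics"],E=p["extrinsics"]);cv2.imwrite("pics/wrist1.png",im[:,:,::-1])
E
```

```text
t 1.6 p [ 0.4218 -0.2091  0.2234] rpy [-1.7998e+02  1.1000e-01 -1.7949e+02] shift cm [-5.86  4.36  1.35] turn 0.51 F [ 0.5 -0.2  1. ] w 0.0853 g 0.0
```

View pics/wrist1.png

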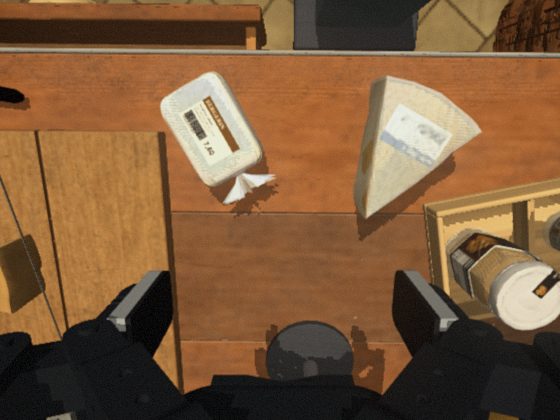

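The view shows the camera's foot at the bottom (310,350), with the head hidden by the gripper body. I'll move forward so the lens lies between the fingers.

Converted, -16 cm is -0.64, 3.4 cm is 0.136.

apply_moves --plan '[-0.12, 0.04, -0.12, 0, -1, -0.32, 0.08, -0.16, 0, -1, -0.48, 0.12, -0.16, 0, -1, -0.64, 0.136, -0.16, 0, -1, -0.64, 0.136, -0.16, 0, -1]'

```text
time_s: 2.15
ee_pos: [0.5847, -0.1721, 0.2594]
tool_rot: [3.141, -0.003, -3.131]
contact_force: [0.3, 0.2, -1.1]
width: 0.0852
grip_force: 0.0
```

```bash
python3 - <<'E'
from h import *
from station import robot
to(robot,(.465,.0775,.20),-167.8)
p=robot.camera_params("wrist");im,d=robot.get_image("wrist")
np.savez("wrist2.npz",im=im,d=d,K=p["intrinsics"],E=p["extrinsics"]);cv2.imwrite("pics/wrist2.png",im[:,:,::-1])
E
```

```text
t 2.15 p [ 0.5847 -0.1721  0.2594] rpy [ 179.95   -0.2  -179.38] shift cm [11.68 25.08  6.  ] turn -11.58 F [ 0.3  0.2 -1.1] w 0.0852 g 0.0
```

View pics/wrist2.png

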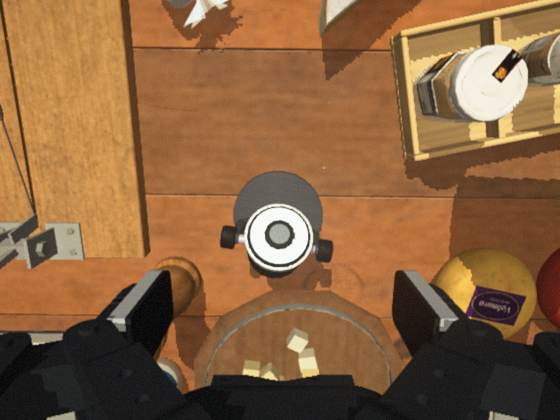

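The lens ring is seen clearly at about (279,236), with the yoke's hinge knobs at (229,238) and (324,250).

```bash
python3 - <<'E'
from h import *
np.set_printoptions(precision=4,suppress=True)
im,P=cloud("wrist2");_,d,K,E=load("wrist2");hsv=cv2.cvtColor(im,cv2.COLOR_RGB2HSV)
v,u=np.mgrid[:420,:560];reg=np.hypot(u-279,v-236)<42
m=(reg&(hsv[...,2]>170)&(hsv[...,1]<60)).astype(np.uint8)
m=cv2.morphologyEx(m,cv2.MORPH_OPEN,np.ones((3,3)))
cnts,h=cv2.findContours(m,cv2.RETR_CCOMP,cv2.CHAIN_APPROX_NONE)
R=E[:3,:3]
def rayplane(px,c,n):
    r=R@np.array([(px[0]-K[0,2])/K[0,0],(px[1]-K[1,2])/K[1,1],1]);t=((c-E[:3,3])@n)/(r@n);return E[:3,3]+t*r
mm=cv2.erode(m,np.ones((3,3)))>0
p=P[mm];p=p[np.isfinite(p[:,0])];c0=np.median(p,0);p=p[np.linalg.norm(p-c0,axis=1)<.035]
for _ in range(3):
    c=p.mean(0);n=np.linalg.svd(p-c)[2][2];n*=np.sign(n[2]);r=(p-c)@n;p=p[abs(r)<.004]
print("plane c",c,"n",n,"rms",r.std(),len(p),"elev",np.degrees(np.arcsin(n[2])),"az",np.degrees(np.arctan2(n[1],n[0])))
for q in cnts:
    if len(q)>30:
        e=cv2.fitEllipse(q);print("ell",e,rayplane(e[0],c,n))
        w=np.array([rayplane(t,c,n) for t in q[:,0]])
        a=np.cross([0,0,1],n);a/=np.linalg.norm(a);b=np.cross(n,a)
        U=np.c_[(w-c)@a,(w-c)@b];(x,y),rad=cv2.minEnclosingCircle((U*1000).astype(np.float32))
        ee=cv2.fitEllipse((U*1000).astype(np.float32));print(" on plane: circ",x,y,rad,"ell",ee, c+a*ee[0][0]/1e3+b*ee[0][1]/1e3)
print("inner",P[236,279],P[225:248:4,279], P[236,270:290:4])
for k in((229,238),(324,250)):
    s=P[k[1]-4:k[1]+5,k[0]-4:k[0]+5].reshape(-1,3);print("knob",np.nanmedian(s,0))
E
```

```text
plane c [ 0.6096 -0.174   0.1261] n [-0.5437  0.072   0.8362] rms 0.001282275982682033 1774 elev 56.7397794019888 az 172.46133727643735
ell ((275.5302429199219, 256.5805969238281), (24.183542251586914, 43.6520881652832), 97.99612426757812) [ 0.6236 -0.1759  0.1354]
 on plane: circ 0.35016870498657227 21.17881202697754 16.15448760986328 ell ((0.07002106308937073, 16.758127212524414), (19.058067321777344, 33.94126510620117), 89.82312774658203) [ 0.6235 -0.1759  0.1353]
ell ((310.3353271484375, 233.185302734375), (3.1319820880889893, 19.08917236328125), 172.99331665039062) [ 0.6082 -0.1484  0.123 ]
 on plane: circ -24.881677627563477 -5.4849162101745605 7.145861625671387 ell ((-25.127166748046875, -5.798295974731445), (2.5422158241271973, 15.69546890258789), 12.269572257995605) [ 0.6081 -0.1484  0.1229]
ell ((278.897216796875, 233.228271484375), (16.024900436401367, 17.939481735229492), 111.77813720703125) [ 0.6078 -0.1735  0.1249]
 on plane: circ -0.28929948806762695 -2.3709142208099365 7.378690719604492 ell ((-0.2094443440437317, -2.2114291191101074), (13.189142227172852, 14.245548248
[... 766 characters left out ...]
213378906), (29.73945426940918, 30.49979019165039), 92.92675018310547) [ 0.6086 -0.1734  0.1254]
 on plane: circ -0.5377007126808167 -1.4119904041290283 12.743528366088867 ell ((-0.4310326874256134, -1.484421968460083), (24.113176345825195, 24.522258758544922), 153.66026306152344) [ 0.6084 -0.1734  0.1253]
inner [ 0.6086 -0.1734  0.1298] [[ 0.6009 -0.1735  0.1255]
 [ 0.6036 -0.1735  0.1273]
 [ 0.6067 -0.1735  0.1278]
 [ 0.6096 -0.1734  0.1293]
 [ 0.612  -0.1734  0.1319]
 [ 0.6146 -0.1733  0.1337]] [[ 0.6084 -0.1804  0.1304]
 [ 0.6082 -0.1773  0.1309]
 [ 0.6087 -0.1742  0.1294]
 [ 0.6086 -0.1711  0.1295]
 [ 0.6088 -0.1679  0.1288]]
knob [ 0.6171 -0.2153  0.1105]
knob [ 0.6271 -0.1353  0.11  ]
```

Converted, 21 cm is 0.84, 17 cm is 0.68, -11.6 degrees is -0.1289.

apply_moves --plan '[0.08, 0.16, 0, 0, -1, 0.16, 0.34, 0, -0.0333, -0.5, 0.24, 0.52, 0.04, -0.0667, -0.37, 0.32, 0.68, 0.12, -0.1, -0.37, 0.4, 0.84, 0.16, -0.1289, -0.37]'

```text
time_s: 2.7
ee_pos: [0.4774, 0.0365, 0.222]
tool_rot: [3.141, 0.0, -2.928]
contact_force: [-0.5, 0.8, -0.3]
width: 0.0583
grip_force: 0.0
```

Converted, 3 cm is 0.12, 2 cm is 0.08.

apply_moves --plan '[0.04, 0.12, 0.08, 0, -0.37, 0.04, 0.12, 0.08, 0, -0.37, 0.04, 0.12, 0.08, 0, -0.37, 0.04, 0.12, 0.08, 0, -0.37, 0.04, 0.12, 0.08, 0, -0.37]'

```text
time_s: 3.2
ee_pos: [0.4643, 0.0623, 0.2033]
tool_rot: [3.142, 0.002, -2.931]
contact_force: [-0.1, -0.9, -0.2]
width: 0.0581
grip_force: 0.0
```

```bash
python3 - <<'E'
from h import *
from station import robot
to(robot,(.4655,.0775,.0433),-167.8)
p=robot.camera_params("wrist");im,d=robot.get_image("wrist")
np.savez("wrist3.npz",im=im,d=d,K=p["intrinsics"],E=p["extrinsics"]);cv2.imwrite("pics/wrist3.png",im[:,:,::-1])
P=cloud("wrist3")[1]
for nm,c in[("spice",(.466,.077)),("red",(.447,.16)),("grey",(.492,-.012))]:
    near=(np.hypot(P[...,0]-c[0],P[...,1]-c[1])<.04)&(P[...,2]>.07)&(P[...,2]<.115)
    if near.sum()<50: print(nm,"unseen");continue
    q=P[near&(P[...,2]>np.nanmedian(P[near][:,2])-.008)]
    print(nm,q.mean(0).round(4),np.array(cv2.minEnclosingCircle((q[:,:2]*1000).astype(np.float32))[0]).round(1))
m=(P[...,2]>.030)&(P[...,2]<.04)&(np.abs(P[...,0]-.47)<.09)&(np.abs(P[...,1]-.075)<.16)
np.save("rim.npy",P[m]);t=np.radians(12.2);q=P[m][:,:2]-[.4737,.0763];X=q@[np.cos(t),np.sin(t)];print("rim x hist",np.histogram(X,bins=np.arange(-.072,.073,.004)))
E
```

```text
t 3.2 p [0.4643 0.0623 0.2033] rpy [ 1.8000e+02  9.0000e-02 -1.6793e+02] shift cm [-0.41  1.46 16.  ] turn -0.13 F [-0.1 -0.9 -0.2] w 0.0581 g 0.0
spice [0.4634 0.0778 0.1026] [464.7  78.1]
red [0.4458 0.1613 0.0935] [447.  162.8]
grey [ 0.4903 -0.0113  0.1058] [491.9 -11.8]
rim x hist (array([   0,    0,  651, 1531,  180,  164,  164,  148,  161,  176,  232,
        221,  165,  140,  120,   82,   77,   71,   75,   75,   71,   57,
         62,   57,   53,   55,   56,   71,   91,   91,   91,  840,  779,
          0,    0,    0]), array([-7.2000000e-02, -6.8000000e-02, -6.4000000e-02, -6.0000000e-02,
       -5.6000000e-02, -5.2000000e-02, -4.8000000e-02, -4.4000000e-02,
       -4.0000000e-02, -3.6000000e-02, -3.2000000e-02, -2.8000000e-02,
       -2.4000000e-02, -2.0000000e-02, -1.6000000e-02, -1.2000000e-02,
       -8.0000000e-03, -4.0000000e-03,  6.9388939e-17,  4.0000000e-03,
        8.0000000e-03,  1.2000000e-02,  1.6000000e-02,  2.0000000e-02,
        2.4000000e-02,  2.8000000e-02,  3.2000000e-02,  3.6000000e-02,
        4.0000000e-02,  4.4000000e-02,  4.8000000e-02,  5.2000000e-02,
        5.6000000e-02,  6.0000000e-02,  6.4000000e-02,  6.8000000e-02,
        7.2000000e-02]))
```

View pics/wrist3.png

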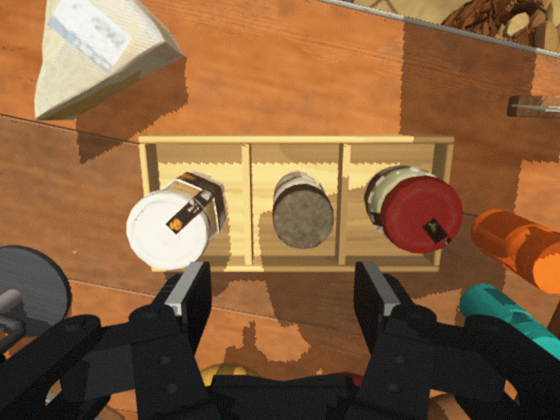

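The tray is aligned with the tool. The dark cap of the target is at (303,212), the white lid at (170,232) and the red lid at (422,212). I'm descending now.

Converted, 8 cm is 0.32, 1.5 cm is 0.06.

apply_moves --plan '[-0.016, 0.06, 0, 0, -0.37, -0.016, 0.06, 0.16, 0, -0.37, -0.016, 0.06, 0.24, 0, -0.37, -0.016, 0.06, 0.32, 0, -0.37, -0.016, 0.06, 0.32, 0, -0.37]'

```text
time_s: 3.75
ee_pos: [0.463, 0.0775, 0.1201]
tool_rot: [-3.141, -0.005, -2.931]
contact_force: [0.8, 0.6, 0.0]
width: 0.059
grip_force: 0.0
```

```bash
python3 - <<'E'
from h import *
from station import robot
to(robot,(.465,.0777,.0433),-167.8)
E
```

```text
t 3.75 p [0.463  0.0775 0.1201] rpy [-179.96   -0.3  -167.93] shift cm [-0.24 -0.02  7.68] turn -0.13 F [0.8 0.6 0. ] w 0.059 g 0.0
```

Converted, 7.7 cm is 0.308, 6 cm is 0.24.

apply_moves --plan '[-0.004, 0, 0.08, 0, -0.37, -0.004, 0, 0.16, 0, -0.37, -0.004, 0, 0.24, 0, -0.37, -0.004, 0, 0.308, 0, -0.37, -0.004, 0, 0.308, 0, -0.37]'

```text
time_s: 4.25
ee_pos: [0.4649, 0.0782, 0.0447]
tool_rot: [-3.141, -0.003, -2.93]
contact_force: [0.0, 0.5, 0.6]
width: 0.0586
grip_force: 0.0
```

apply_moves --plan '[0, 0, 0, 0, 0, 0, 0, 0, 0, 0.2, 0, 0, 0, 0, 0.3, 0, 0, 0, 0, 0.3, 0, 0, 0, 0, 0.3]' --squeeze 25

```text
time_s: 4.75
ee_pos: [0.4666, 0.0791, 0.0469]
tool_rot: [-3.142, 0.003, -2.929]
contact_force: [-0.1, -0.6, 6.2]
width: 0.0424
grip_force: 27.4
```

```bash
python3 - <<'E'
from h import *
from station import robot
to(robot,(.465,.0777,.0433),-167.8)
E
```

```text
t 4.75 p [0.4666 0.0791 0.0469] rpy [-1.800e+02  1.700e-01 -1.678e+02] shift cm [ 0.19 -0.11  0.36] turn -0.0 F [-0.1 -0.6  6.2] w 0.0424 g 27.4
```

Converted, 2.2 cm is 0.088, -1.3 cm is -0.052.

apply_moves --plan '[0, 0, -0.024, 0, 0.3, 0, 0, -0.052, 0, 0.3, 0.028, 0, -0.052, 0, 0.3, 0.06, 0, -0.052, 0, 0.3, 0.088, 0, -0.052, 0, 0.3]'

```text
time_s: 5.25
ee_pos: [0.4425, 0.0739, 0.0581]
tool_rot: [3.142, -0.001, -2.93]
contact_force: [0.2, -0.4, -1.7]
width: 0.0422
grip_force: 26.7
```

Converted, 1.2 cm is 0.048, 0.9 cm is 0.036.

apply_moves --plan '[0.012, 0, 0, 0, 0.3, 0.024, 0, 0, 0, 0.3, 0.036, 0, 0, 0, 0.3, 0.048, 0, 0, 0, 0.3, 0.048, 0, 0, 0, 0.3]' --squeeze 20

```text
time_s: 5.75
ee_pos: [0.4351, 0.0726, 0.0602]
tool_rot: [3.142, 0.007, -2.928]
contact_force: [6.1, -1.4, 1.1]
width: 0.0422
grip_force: 25.1
```

```bash
python3 - <<'E'
from h import *
from station import robot
to(robot,(.465,.0777,.0433),-167.8)
p=robot.camera_params("wrist");im,d=robot.get_image("wrist")
np.savez("wrist4.npz",im=im,d=d,K=p["intrinsics"],E=p["extrinsics"]);cv2.imwrite("pics/wrist4.png",im[:,:,::-1])
E
```

```text
t 5.75 p [0.4351 0.0726 0.0602] rpy [ 179.99    0.4  -167.75] shift cm [-3.01 -0.14  1.71] turn 0.05 F [ 6.1 -1.4  1.1] w 0.0422 g 25.1
```

View pics/wrist4.png

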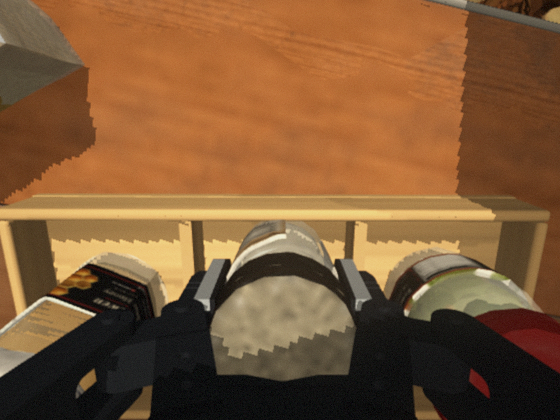

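The jar's body is touching the near wall (jar edge at row ≈222, wall rows 195–220). I'm continuing the tilt.

Converted, 1.4 cm is 0.056, 1.2 cm is 0.048.

apply_moves --plan '[0.012, 0, 0, 0, 0.3, 0.024, 0, 0, 0, 0.3, 0.036, 0, 0, 0, 0.3, 0.048, 0, 0, 0, 0.3, 0.056, 0, 0, 0, 0.3]'

```text
time_s: 6.3
ee_pos: [0.4228, 0.0703, 0.061]
tool_rot: [3.141, 0.01, -2.927]
contact_force: [5.9, 0.2, 4.3]
width: 0.0421
grip_force: 24.5
```

```bash
python3 - <<'E'
from h import *
from station import robot
to(robot,(.465,.0777,.0433),-167.8)
ims=[]
for n in("scene","top"):
    p=robot.camera_params(n);im,d=robot.get_image(n)
    np.savez(f"{n}1.npz",im=im,d=d,K=p["intrinsics"],E=p["extrinsics"])
    c=(300,300) if n=="x" else None
    K,E=p["intrinsics"],p["extrinsics"]
    q=E[:3,:3].T@(np.array([.43,.07,.07])-E[:3,3]);u,v=(K@(q/q[2]))[:2].astype(int)
    cr=im[v-55:v+55,u-65:u+65];ims.append(cv2.resize(cr,(390,330),interpolation=cv2.INTER_CUBIC));print(n,u,v)
cv2.imwrite("pics/tilt1.png",np.hstack(ims)[:,:,::-1])
E
```

```text
t 6.3 p [0.4228 0.0703 0.061 ] rpy [ 179.97    0.57 -167.73] shift cm [-4.26 -0.18  1.81] turn 0.07 F [5.9 0.2 4.3] w 0.0421 g 24.5
scene 291 267
top 256 267
```

View pics/tilt1.png

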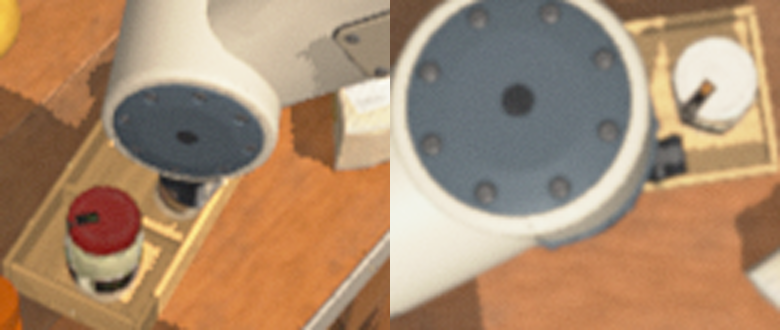

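The arm hides most of the jar from both fixed cameras; only the dark cap's edge shows at crop (180,190). I'll measure the tilt from the cap plane in wrist depth instead.

```bash
cat >> h.py <<'E'
def grab(robot,tag):
    s,p,R=pose(robot);c=robot.camera_params("wrist");im,d=robot.get_image("wrist")
    np.savez(tag+".npz",im=im,d=d,K=c["intrinsics"],E=c["extrinsics"],p=p,R=R)
def cap(tag):
    "plane of the cap top seen by the wrist camera, in tool axes relative to the TCP"
    im,P=cloud(tag);z=np.load(tag+".npz")
    T=(P-z["p"])@z["R"]
    m=(abs(T[...,1])<.016)&(T[...,0]>-.015)&(T[...,0]<.075)&(T[...,2]>-.08)&(T[...,2]<-.015)
    hsv=cv2.cvtColor(im,cv2.COLOR_RGB2HSV);v=np.mgrid[:420,:560][0]
    q=T[m&(v<385)];rng=np.random.default_rng(0);best=None
    for _ in range(500):
        a=q[rng.choice(len(q),3,False)];n=np.cross(a[1]-a[0],a[2]-a[0]);n/=np.linalg.norm(n)+1e-12
        i=abs((q-a[0])@n)<.0015
        if abs(n[2])>.6 and (best is None or i.sum()>best.sum()):best=i
    q=q[best];c=q.mean(0);n=np.linalg.svd(q-c)[2][2];n*=-np.sign(n[2])
    print(tag,"n_tool",n.round(3),"tilt fwd(+x)",np.degrees(np.arctan2(n[0],-n[2])).round(2),"side",np.degrees(np.arctan2(n[1],-n[2])).round(2),"c mm",(c*1e3).round(1),"ext",(q.min(0)*1e3).round(1),(q.max(0)*1e3).round(1),len(q),m.sum())
E
python3 - <<'E'
from h import *
from station import robot
z=dict(np.load("wrist4.npz"));z["p"]=[.4351,.0726,.0602];z["R"]=Ro.from_euler("xyz",np.radians([179.99,.4,-167.75])).as_matrix();np.savez("wrist4.npz",**z)
cap("wrist4");grab(robot,"wrist5");cap("wrist5")
E
```

```text
wrist4 n_tool [ 0.117  0.005 -0.993] tilt fwd(+x) 6.75 side 0.29 c mm [ 10.2   0.3 -55.2] ext [ -5.5 -16.  -58.2] [ 25.8  16.  -51.5] 10948 16441
wrist5 n_tool [ 0.315  0.001 -0.949] tilt fwd(+x) 18.35 side 0.03 c mm [ 11.9   0.2 -53.7] ext [ -4.1 -16.  -59.5] [ 28.6  16.  -46.9] 12689 15823
```

The pivoting works: 18.3° so far, and about 33.4° is needed.

Converted, 1.2 cm is 0.048, 0.9 cm is 0.036.

apply_moves --plan '[0.012, 0, 0, 0, 0.3, 0.024, 0, 0, 0, 0.3, 0.036, 0, 0, 0, 0.3, 0.048, 0, 0, 0, 0.3, 0.048, 0, 0, 0, 0.3]'

```text
time_s: 6.95
ee_pos: [0.4083, 0.067, 0.0596]
tool_rot: [3.141, 0.004, -2.928]
contact_force: [3.5, 2.1, 3.8]
width: 0.0422
grip_force: 25.5
```

```bash
python3 - <<'E'
from h import *
from station import robot
to(robot,(.465,.0777,.0433),-167.8)
grab(robot,"wrist6");cap("wrist6")
E
```

```text
t 6.95 p [0.4083 0.067  0.0596] rpy [ 179.96    0.23 -167.79] shift cm [-5.76 -0.16  1.66] turn 0.01 F [3.5 2.1 3.8] w 0.0422 g 25.5
wrist6 n_tool [ 0.534 -0.    -0.845] tilt fwd(+x) 32.3 side -0.01 c mm [ 13.7   0.2 -52.1] ext [ -1.8 -16.  -62.3] [ 30.9  16.  -39.9] 14375 17017
```

Converted, -5 cm is -0.2, -2 cm is -0.08.

apply_moves --plan '[0.004, 0, 0, 0, 0.3, 0.004, 0, 0, 0, 0.3, -0.012, 0, -0.02, 0, 0.4, -0.02, 0, -0.08, 0, 0.4, -0.02, 0, -0.2, 0, 0.4]' --squeeze 40

```text
time_s: 7.5
ee_pos: [0.4078, 0.0658, 0.1059]
tool_rot: [-3.14, -0.011, -2.931]
contact_force: [0.4, 0.1, -1.3]
width: 0.0421
grip_force: 37.7
```

Converted, -15 cm is -0.6, -12 cm is -0.48.

apply_moves --plan '[0, 0, -0.16, 0, 0.4, 0, 0, -0.32, 0, 0.4, 0, 0, -0.48, 0, 0.4, 0, 0, -0.6, 0, 0.4, 0, 0, -0.6, 0, 0.4]'

```text
time_s: 8.0
ee_pos: [0.4119, 0.0673, 0.2613]
tool_rot: [3.141, 0.003, -2.929]
contact_force: [0.9, -0.5, -1.6]
width: 0.0421
grip_force: 37.9
```

```bash
python3 - <<'E'
from h import *
from station import robot
el,az=np.radians([56.6,172.6]);n=np.array([np.cos(el)*np.cos(az),np.cos(el)*np.sin(az),np.sin(el)]);L=np.array([.6093,-.1741,.1278])
G=L+n*(.08+.0588);print("G",G,"TCP",G-[0,0,.0187])
to(robot,G-[0,0,.0187],172.6)
grab(robot,"wrist7");cap("wrist7")
E
```

```text
G [ 0.53352965 -0.16425915  0.24367688] TCP [ 0.53352965 -0.16425915  0.22497688]
t 8.0 p [0.4119 0.0673 0.2613] rpy [ 1.7996e+02  1.6000e-01 -1.6784e+02] shift cm [ -7.   -25.2    3.64] turn 19.56 F [ 0.9 -0.5 -1.6] w 0.0421 g 37.9
wrist7 n_tool [ 0.53  -0.001 -0.848] tilt fwd(+x) 32.01 side -0.09 c mm [ 13.6   0.2 -52. ] ext [ -1.9 -16.  -61.9] [ 30.7  16.  -39.9] 14327 16986
```

Converted, -21.5 cm is -0.86, -17.5 cm is -0.7, 19.6 degrees is 0.2178.

apply_moves --plan '[-0.04, -0.16, 0, 0.0333, 0.4, -0.08, -0.34, 0, 0.0778, 0.4, -0.12, -0.52, 0, 0.1222, 0.4, -0.18, -0.7, 0, 0.1667, 0.4, -0.24, -0.86, 0, 0.2178, 0.4]'

```text
time_s: 8.55
ee_pos: [0.5143, -0.1319, 0.2556]
tool_rot: [3.141, -0.007, 3.008]
contact_force: [1.0, 1.6, -0.4]
width: 0.0423
grip_force: 37.8
```

Converted, -3 cm is -0.12, -2 cm is -0.08.

apply_moves --plan '[0, -0.04, 0, 0, 0.4, 0, -0.08, 0, 0, 0.4, 0, -0.12, 0, 0, 0.4, 0, -0.12, 0.02, 0, 0.4, 0, -0.12, 0.04, 0, 0.4]'

```text
time_s: 9.05
ee_pos: [0.5113, -0.1593, 0.2482]
tool_rot: [3.141, 0.0, 3.013]
contact_force: [-0.1, -0.0, -0.9]
width: 0.0423
grip_force: 37.9
```

```bash
python3 - <<'E'
from h import *
from station import robot
to(robot,(.5335,-.1643,.225),172.6)
E
```

```text
t 9.05 p [ 0.5113 -0.1593  0.2482] rpy [1.7997e+02 1.0000e-02 1.7261e+02] shift cm [-2.27 -0.21  2.32] turn 0.01 F [-0.1 -0.  -0.9] w 0.0423 g 37.9
```

The pivot seems to lie nearer the cap than I assumed, so I'll work out the base directly from the measured cap disc.

```bash
cat >> h.py <<'E'
from scipy.optimize import least_squares
def base(tag):
    im,P=cloud(tag);z=np.load(tag+".npz");T=(P-z["p"])@z["R"]
    m=(abs(T[...,1])<.03)&(T[...,0]>-.01)&(T[...,0]<.075)&(T[...,2]>-.08)&(T[...,2]<-.015)
    q=T[m&(abs(T[...,1])<.014)];rng=np.random.default_rng(0);best=None
    for _ in range(500):
        a=q[rng.choice(len(q),3,False)];n=np.cross(a[1]-a[0],a[2]-a[0]);n/=np.linalg.norm(n)+1e-12
        i=abs((q-a[0])@n)<.0015
        if abs(n[2])>.6 and (best is None or i.sum()>best.sum()):best=i
    q=q[best];c=q.mean(0);n=np.linalg.svd(q-c)[2][2];n*=-np.sign(n[2])
    b=np.array([0,1,0.]);b-=n*(n@b);b/=np.linalg.norm(b);a=np.cross(b,n);a*=np.sign(a[0])
    Q=T[m&(abs((T-c)@n)<.002)]-c;U=np.c_[Q@a,Q@b]*1e3;E=[]
    for y in np.arange(-18,18.1,1):
        s=U[abs(U[:,1]-y)<.5]
        if len(s)>5:E.append((np.percentile(s[:,0],99.5),y))
    E=np.array(E)
    for rad in(21.5,None):
        f=lambda t:np.hypot(E[:,0]-t[0],E[:,1]-t[1])-(rad or t[2])
        r=least_squares(f,[0,0,21.5][:2 if rad else 3],loss="soft_l1",f_scale=.5)
        cc=c+a*r.x[0]/1e3+b*r.x[1]/1e3
        print(tag,"fit",r.x.round(2),"rms",np.sqrt((r.fun**2).mean()).round(2),"cap",(cc*1e3).round(1),"base",((cc-.096*n)*1e3).round(1),"tilt",np.degrees(np.arctan2(n[0],-n[2])).round(2))
E
python3 - <<'E'
from h import *
from station import robot
grab(robot,"wrist8")
for t in("wrist4","wrist5","wrist6","wrist7","wrist8"):base(t)
E
```

```text
wrist4 fit [-6.45  0.88] rms 0.19 cap [  3.9   1.  -55.9] base [-7.   0.8 39.5] tilt 6.57
wrist4 fit [-6.11  0.87 21.21] rms 0.18 cap [  4.3   1.  -55.8] base [-6.7  0.8 39.5] tilt 6.57
wrist5 fit [-4.47  0.8 ] rms 0.16 cap [  7.8   0.9 -55. ] base [-22.3   0.9  36.1] tilt 18.31
wrist5 fit [-4.23  0.78 21.3 ] rms 0.15 cap [  8.1   0.9 -54.9] base [-22.1   0.8  36.2] tilt 18.31
wrist6 fit [-1.44  0.94] rms 0.19 cap [ 12.6   1.  -52.8] base [-38.8   1.1  28.3] tilt 32.35
wrist6 fit [-1.45  0.94 21.51] rms 0.19 cap [ 12.6   1.  -52.8] base [-38.8   1.1  28.3] tilt 32.35
wrist7 fit [-1.51  0.86] rms 0.2 cap [ 12.4   1.  -52.8] base [-38.3   1.6  28.8] tilt 31.85
wrist7 fit [-1.29  0.85 21.31] rms 0.19 cap [ 12.5   1.  -52.6] base [-38.1   1.6  28.9] tilt 31.85
wrist8 fit [-1.55  0.64] rms 0.17 cap [ 12.6   0.8 -52.7] base [-38.2   1.1  28.8] tilt 31.94
wrist8 fit [-1.44  0.64 21.4 ] rms 0.17 cap [ 12.7   0.8 -52.6] base [-38.1   1.1  28.8] tilt 31.94
```

```bash
cat > tgt.py <<'E'
from h import *
from station import robot
el,az=np.radians([56.6,172.6]);n=np.array([np.cos(el)*np.cos(az),np.cos(el)*np.sin(az),np.sin(el)]);L=np.array([.608,-.174,.1275])
R=Ro.from_euler("xyz",[np.pi,0,az]).as_matrix();b=np.array([-.0381,.0006,.0288])
t=L+.08*n-R@b;print("TCP target",t)
to(robot,t,172.6)
s,p,Rm=pose(robot);B=p+Rm@b-L;print("base from lens: along",(B@n*1e3).round(1),"off",((B-n*(B@n))*1e3).round(1))
E
python3 tgt.py
```

```text
TCP target [ 0.52646838 -0.16401593  0.22308783]
t 9.1 p [ 0.5109 -0.1589  0.2471] rpy [ 1.7995e+02 -9.0000e-02  1.7262e+02] shift cm [-1.61 -0.31  2.4 ] turn 0.02 F [-0.6  1.1 -2.7] w 0.0419 g 37.9
base from lens: along 108.9 off [ 0.2  3.1 -0.1]
```

Converted, 2.3 cm is 0.092, 1.8 cm is 0.072.

apply_moves --plan '[-0.016, -0.004, 0.024, 0, 0.4, -0.032, -0.008, 0.048, 0, 0.4, -0.048, -0.012, 0.072, 0, 0.4, -0.06, -0.012, 0.092, 0, 0.4, -0.06, -0.012, 0.092, 0, 0.4]'

```text
time_s: 9.6
ee_pos: [0.5261, -0.1648, 0.2241]
tool_rot: [3.142, -0.002, 3.012]
contact_force: [-0.0, 0.4, -2.1]
width: 0.0422
grip_force: 37.9
```

apply_moves --plan '[0, 0, 0, 0, 0.4, 0, 0, 0, 0, 0.4, 0, 0, 0, 0, 0.4, 0, 0, 0, 0, 0.4, 0, 0, 0, 0, 0.4]'

```text
time_s: 10.1
ee_pos: [0.5262, -0.1649, 0.2257]
tool_rot: [3.142, 0.0, 3.012]
contact_force: [-0.4, 0.4, -0.8]
width: 0.042
grip_force: 37.9
```

```bash
python3 tgt.py; python3 - <<'E'
from h import *
from station import robot
grab(robot,"wrist9");base("wrist9")
s=robot.get_image("scene");t=robot.get_image("top")
for n,x in(("scene",s),("top",t)):
    p=robot.camera_params(n);np.savez(n+"9.npz",im=x[0],d=x[1],K=p["intrinsics"],E=p["extrinsics"])
w=np.load("wrist9.npz")["im"]
cv2.imwrite("pics/final.png",np.hstack([cv2.resize(s[0][80:300,200:400],(400,440)),cv2.resize(w,(400,300))[:440] if 0 else cv2.copyMakeBorder(cv2.resize(w,(400,300)),0,140,0,0,cv2.BORDER_CONSTANT)])[:,:,::-1])
P=cloud("top9")[1]
for nm,c in[("red",(.447,.1615)),("grey",(.4921,-.0127))]:
    m=(np.hypot(P[...,0]-c[0],P[...,1]-c[1])<.045)&(P[...,2]>.07)&(P[...,2]<.12);q=P[m];q=q[q[:,2]>np.median(q[:,2])-.008];print(nm,q.mean(0).round(4),len(q))
E
```

```text
TCP target [ 0.52646838 -0.16401593  0.22308783]
t 10.1 p [ 0.5262 -0.1649  0.2257] rpy [1.8000e+02 2.0000e-02 1.7257e+02] shift cm [-0.02  0.09  0.26] turn -0.03 F [-0.4  0.4 -0.8] w 0.042 g 37.9
base from lens: along 82.2 off [ 0.9 -1.1  0.7]
wrist9 fit [-1.58  0.72] rms 0.19 cap [ 12.6   0.8 -52.7] base [-38.4   0.9  28.6] tilt 32.1
wrist9 fit [-1.58  0.72 21.5 ] rms 0.19 cap [ 12.6   0.8 -52.7] base [-38.4   0.9  28.6] tilt 32.1
red [0.4469 0.1614 0.0928] 622
grey [nan nan nan] 0
  return _methods._mean(a, axis=axis, dtype=dtype,
  ret = ret.dtype.type(ret / rcount)
<stdin>:11: RuntimeWarning: Mean of empty slice.
  ret = um.true_divide(
```

View pics/final.png

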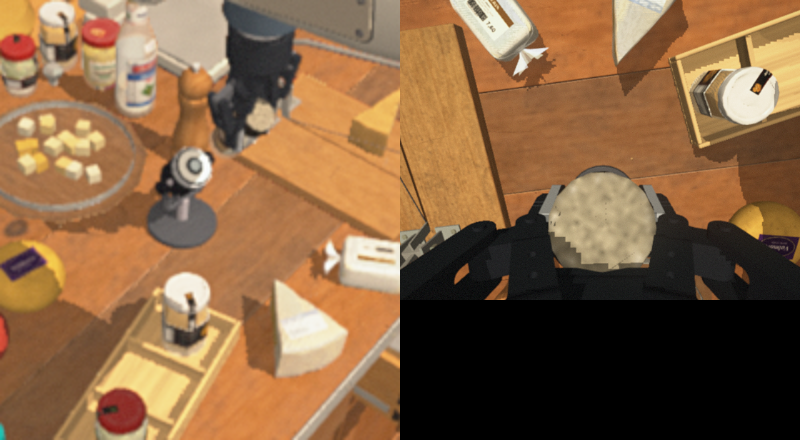

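The jar is tilted in the grip (scene crop ≈(260,115)) with its base towards the lens at ≈(193,165). Both other jars still stand in the tray. The base is about 82 mm from the lens and within 2 mm of centre, and the arm is still.

```bash
python3 -c "
from station import robot
print(robot.hand_in())"
```

```text
the job is handed in; nothing more can be done
None
```

I handed the job in with the gripper holding the spice jar still, its base about 82 mm from the lens, within 2 mm of centre and about 1.5° off square by my measurements; the other two jars are standing in the tray and the arm never touched the camera.

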